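# Function-test the pump station's emergency stop

## Robot

A 7-joint arm with a two-finger parallel gripper is mounted at the origin on the work surface. World frame = base frame: x ahead of the robot, y to its left, z up, the work surface at z = 0. Lengths are in m, angles in rad, forces in N, time in s.
With the tool pointing down it reaches from about 0.425 to 0.875 m from the base axis. Payload 4.7 kg.
Tool frame: the origin (TCP) lies at the very end of the fingers, on their centre line; the grasp point (between the pads) lies 19 mm behind it; z points along the fingers, y is the direction in which the jaws open and shut (so a half turn about z gives the same grasp; the last joint's range is limited). The gripper opens to 87 mm and grips with 3 to 60 N. Pads are 19 mm wide; open, the fingers measure 117 mm over their backs; the gripper's body (75 mm by 190 mm) begins 51 mm behind the grasp point.
Start: joints at [1.353, 0.321, -0.07, 1.45, 0.023, 1.371, -0.057], TCP at [0.149, -0.633, 0.197] pointing down, gripper open.
Joint ranges: [-2.86, 2.86], [-0.3, 2.09], [-1.38, 1.24], [0.06, 2.45], [-1.56, 4.7], [0.09, 2.05], [-2.69, 2.69]. Speed limits (rad/s): [2.57, 2.57, 3.14, 3.14, 3.14, 3.14, 3.14].

## Interface

Orientations are given as a rotation vector (axis times angle).
In Python, from bench import ctrl, get_image, camera_info gives the robot as it stands.
- The arm moves only by the tool carry_out, never from a script. Its argument "commands" is a list of rows, each an object of numbers: "tx", "ty", "tz": the shift along the tool's x, y, z in m; "rx", "ry", "rz": the turn, a rotation vector about the tool's x, y, z in rad; "jaw": the opening, from 0 (shut) to 1 (fully open). In form: [{"tx": .., "ty": .., "tz": .., "rx": .., "ry": .., "rz": .., "jaw": ..}, ...]. A call has 1 to 12 rows; each row is the pose to reach, as a shift and turn from the pose commanded when the call began, along the tool's axes at that moment; what a row does not reach only later rows make up. A row lasts 1/8 s, in which the tool goes at most 62.5 mm and 10.7 degrees, less where a joint would pass 70% of its speed; a pose out of reach is approached as far as the arm can. A call with a gripper value outside its range is refused whole. The fingers move at their own pace and stop on an object; "grip_force" is the grip in N (left out, the last holds). Time passes only in rows, so rows that repeat a pose let the fingers close. It gives the time, the measured TCP pose, the force and the opening at its end, in the units of the state.
- ctrl.get_state(): the state, without advancing time (a new reading comes with each control period).
- get_image(name): name is "scene" or "top" or "wrist"; returns the picture (400x640x3 uint8, red, green, blue); there is no depth.
- camera_info(name): a dict with "intrinsics" (3x3 intrinsics, pixels), "R" (3x3) and "t" (3): a world point X has camera coordinates R X + t. Camera axes: x right, y down, z forward; pixel columns grow to the right and rows downward; lengths in m; the calibration is good to about 2 mm. A picture is of the moment at which its call begins: read the wrist's pose just before it. camera_info takes no time and is no camera call; for the wrist camera it gives the pose at the moment of the call.
- ctrl.close_job(): hands the job in, once; it reports no verdict.
The state is a dict: "time": time; "joint_positions": joint angles; "qd": joint speeds; "joint_torque": joint torques, N m; "position": TCP position; "tool_rot": TCP orientation; "ft_force": force on the tool from outside, world axes, zero at the start; "torque": the same for the moment, N m; "grip_width": opening from 0.0 (shut) to 1.0 (fully open).
Only numpy, scipy, OpenCV 4.12 (cv2) and the standard library are available. Lean on these libraries where they do the work, as an engineer would, in place of code of your own. Each camera call takes 0.05 s, during which the arm holds its last target.

## Task

Test the emergency stop and leave the pump ready to run: press the red mushroom button down until it latches and stays in by itself when you let go, then push one of its lugs round clockwise (seen from above) with a fingertip until it springs back up. After that, press the blue reset button in and let it come out again. Do it all with light touches, gripping nothing, and leave the flange, the jar and the screwdriver where they are.

Things in the scene. Friction and masses are not known exactly. Their poses are not given: they have to be found in the camera images.
- station: Stop station, fixed to the bench: a box 124 x 124 mm and 70 mm high, grey below and yellow above, with a black collar (42 mm across, 10 mm high) under the red mushroom in the middle of its top. Origin: centre of its underside; z up; the mushroom's axis is the origin's z axis.
- mushroom_top (a point): Top of the red mushroom's dome, on its axis: the point to press. The dome is 52 mm across and 20 mm high; when it is out its top is 113.5 mm above the bench. Two red lugs stick out sideways from the dome, opposite each other. This frame moves and turns with the mushroom: z up, the lugs lie along its +y and -y.
- lug_a (a point): Middle of one lug (the +y one), 40 mm from the mushroom's axis and 13.5 mm below mushroom_top. Each lug is 10 mm thick (along the direction of turning), 16 mm high and reaches from the dome out to 50 mm from the axis; its top lies 5.5 mm below the dome's top. Free air under a lug, above the yellow box: 15 mm when the mushroom is latched in, 22 mm when it is out. Frame axes as mushroom_top.
- lug_b (a point): Middle of the other lug (the -y one), same shape, opposite lug_a. To turn the mushroom, push the flat of a lug with the side of the finger over the lug's whole height (fingertip level with the lug's underside or a little below): it can only spring up if nothing bears down on it.
- estop (a joint): How far the mushroom is pressed down, m: 0 fully out, about 0.007 when latched in, 0.012 at the bottom stop. A spring pushes it out (6 N when out, 9 N at the bottom). Press to at least 0.009 for it to latch.
- estop_twist (a joint): Turn of the mushroom, rad, positive anticlockwise from above. About 0.06 when out (a catch keeps it there). Pressed in past 0.007 m it snaps round by itself to 0.6: latched. To release, turn it clockwise to 0 or up to 0.2 beyond (hard stop -0.35) against about 0.1 N m (3 N at a lug's middle); it then springs up by itself and stays ready.
- reset_box: Reset box, fixed to the bench: grey, 90 x 90 mm and 55 mm high, with a blue push button in a black ring in the middle of its top. Origin: centre of its underside; z up.
- reset_top (a point): Centre of the top of the blue reset button (34 mm across), about 81 mm above the bench; it stands about 14 mm above its black ring.
- reset (a joint): How far the reset button is pressed, m: 0 out, 0.010 at the bottom stop; pressed over half-way in (0.005 or more) it has switched. A spring returns it; fully in takes 5 N.
- flange: Steel vacuum flange, a loose ring 70 mm across, 38 mm hole, 18 mm high, lying on the bench. Not to be moved. Origin: centre of its underside.
- vial: Small brown glass jar with black cap, loose, 42 mm across, 85 mm high, standing. Not to be moved. Origin: centre of its underside.
- driver: Screwdriver with green handle, loose, 190 mm long, lying on the bench along its own x axis. Not to be moved.
Mind the look-alikes: they are no part of the job. Of the things that look like the station, the smallest one is meant.

How it is judged:
By the outcome, as a careful person would: the job done as asked, in the order asked, and still so for the second after the job is handed in, with the robot touching nothing.
It also fails if it takes over 72 s, if anything falls off the work surface, if the arm or the gripper's body presses on something with over 40 N, if the wrist force passes 120 N, or if a joint passes its speed limit or range.

## Working session

There is one attempt and no reset: what is moved stays moved. The work goes in short steps, Python scripts to look and compute and a tool call to move; the robot and the scene stay as the last step left them, time stands still between calls to the robot, and variables do not carry over. Pictures are saved under pics/ and viewed, and the job is handed in when it is done.

Besides the shell and the picture viewer there is one more tool, called after "Emit:" as a command line: name --argument value ..., lists and objects as JSON in quotes. carry_out: Moves the arm, as the interface text tells. Its arguments: {"type":"object","properties":{"commands":{"type":"array"},"grip_force":{"type":"number"}},"required":["commands"]}

```bash
mkdir -p pics
python3 - <<'E'
from bench import ctrl,get_image,camera_info
import cv2,numpy as np
s=ctrl.get_state();print({k:np.round(v,3).tolist() for k,v in s.items()})
for n in ("scene","top","wrist"):
    c=camera_info(n);print(n,np.round(c["intrinsics"],1).tolist(),np.round(c["R"],3).tolist(),np.round(c["t"],3).tolist())
    cv2.imwrite(f"pics/{n}0.png",get_image(n)[:,:,::-1])
E
```

```text
{'time': 0.0, 'joint_positions': [1.353, 0.322, -0.07, 1.452, 0.023, 1.371, -0.057], 'qd': [0.0, 0.001, 0.0, -0.001, -0.001, -0.002, 0.0], 'joint_torque': [-0.0, -49.129, -0.405, -31.252, -0.064, 0.044, 0.0], 'position': [0.149, -0.632, 0.196], 'tool_rot': [-3.119, -0.363, 0.0], 'ft_force': [0.629, -0.255, -0.19], 'torque': [0.001, 0.047, -0.0], 'grip_width': 0.995}
scene [[389.3, 0.0, 320.0], [0.0, 389.3, 196.8], [0.0, 0.0, 1.0]] [[0.127, 0.992, 0.011], [0.667, -0.077, -0.741], [-0.734, 0.101, -0.672]] [-0.166, -0.288, 1.319]
top [[389.8, 0.0, 317.2], [0.0, 389.8, 204.6], [0.0, 0.0, 1.0]] [[0.008, -1.0, -0.017], [-0.99, -0.006, -0.144], [0.144, 0.018, -0.989]] [0.098, 0.539, 0.854]
wrist [[356.7, 0.0, 322.7], [0.0, 356.7, 199.1], [0.0, 0.0, 1.0]] [[0.23, -0.973, -0.002], [-0.931, -0.221, 0.291], [-0.284, -0.065, -0.957]] [-0.65, -0.036, 0.392]
```

View pics/scene0.png

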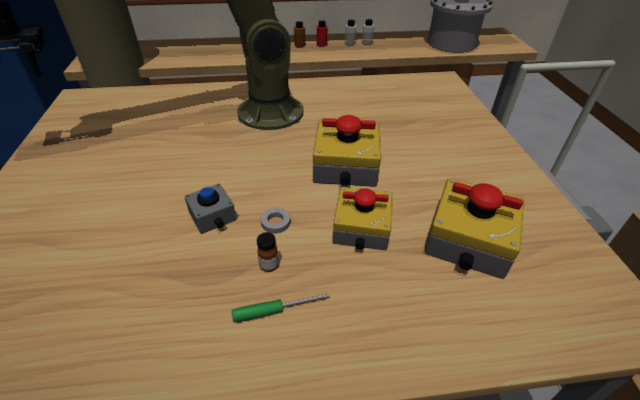

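View pics/top0.png

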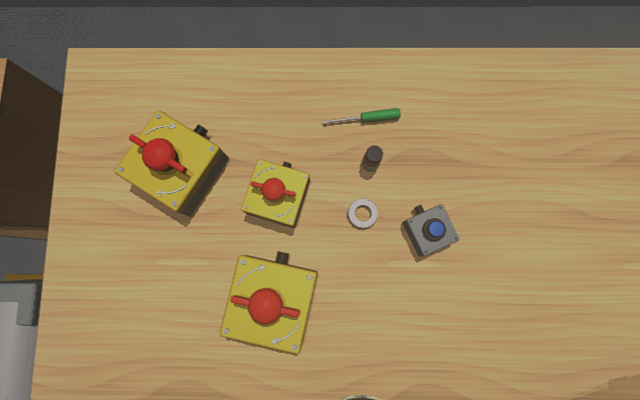

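View pics/wrist0.png

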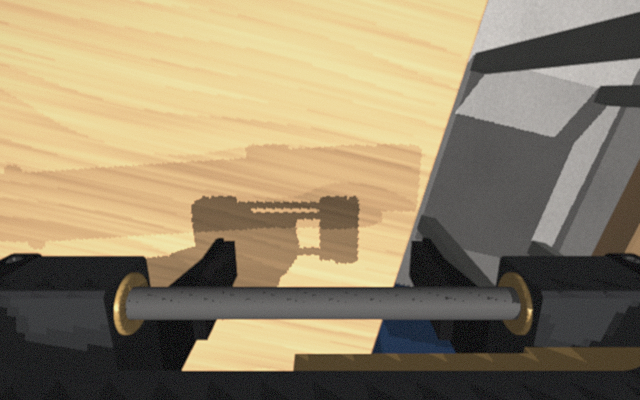

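The station look-alikes in the top view are at (160,155), (273,189) and (265,306). The one at (273,189), which is (363,198) in the scene view, looks smallest. I'll measure all three and crop.

```bash
cat > h.py <<'E'
import numpy as np,cv2
from bench import ctrl,get_image,camera_info
def onz(n,uv,z,c=None):
    c=c or camera_info(n);K,R,t=map(np.array,(c["intrinsics"],c["R"],c["t"]))
    d=R.T@np.linalg.solve(K,[uv[0],uv[1],1]);o=-R.T@t
    return o+d*(z-o[2])/d[2]
def proj(n,X,c=None):
    c=c or camera_info(n);K,R,t=map(np.array,(c["intrinsics"],c["R"],c["t"]))
    p=K@(R@np.array(X)+t);return p[:2]/p[2]
E
python3 - <<'E'
from h import *
im=cv2.imread("pics/top0.png");hsv=cv2.cvtColor(im,cv2.COLOR_BGR2HSV)
def comps(m,amin):
    n,l,st,ce=cv2.connectedComponentsWithStats(m.astype(np.uint8))
    return [(l==i,st[i],ce[i]) for i in range(1,n) if st[i][4]>amin]
H,S,V=cv2.split(hsv)
for m,st,ce in comps(((H<6)|(H>174))&(S>150)&(V>80),100):
    p=np.argwhere(m)[:,::-1].astype(np.float32);r=cv2.minAreaRect(p);print("red",st,ce.round(1),r)
for m,st,ce in comps((H>20)&(H<32)&(S>180)&(V>90),500):
    p=np.argwhere(m)[:,::-1].astype(np.float32);r=cv2.minAreaRect(p);c=onz("top",r[0],.07)
    print("yel",st[4],r,c.round(4),[onz("top",q,.07).round(3).tolist() for q in cv2.boxPoints(r)])
for m,st,ce in comps((H>100)&(H<125)&(S>120)&(V>60),80):print("blue",st,ce,onz("top",ce,.078).round(4))
a=cv2.resize(im[140:260,220:480],None,fx=3,fy=3,interpolation=cv2.INTER_CUBIC);cv2.imwrite("pics/top_crop.png",a)
s=cv2.imread("pics/scene0.png")[170:290,170:410];cv2.imwrite("pics/sc_crop.png",cv2.resize(s,None,fx=3,fy=3,interpolation=cv2.INTER_CUBIC))
E
```

```text
red [129 135  56  37 980] [157.8 153.8] ((156.39520263671875, 153.78602600097656), (58.746768951416016, 31.058469772338867), 7.594643592834473)
red [251 179  44  21 439] [272.7 188.7] ((272.5251770019531, 188.6426239013672), (20.217025756835938, 40.78162384033203), 79.99201965332031)
red [ 231  289   68   34 1089] [264.7 305.5] ((264.5, 305.5000305175781), (32.96879959106445, 63.68900680541992), 79.04593658447266)
blue [430 222  14  14 158] [436.24050633 228.29746835] [ 0.4827 -0.1567  0.078 ]
```

View pics/top_crop.png

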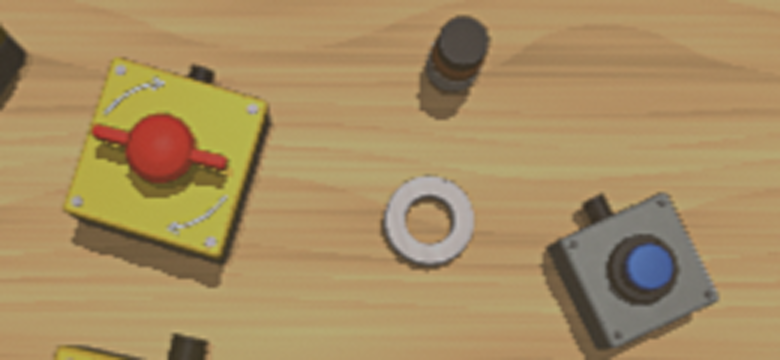

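View pics/sc_crop.png

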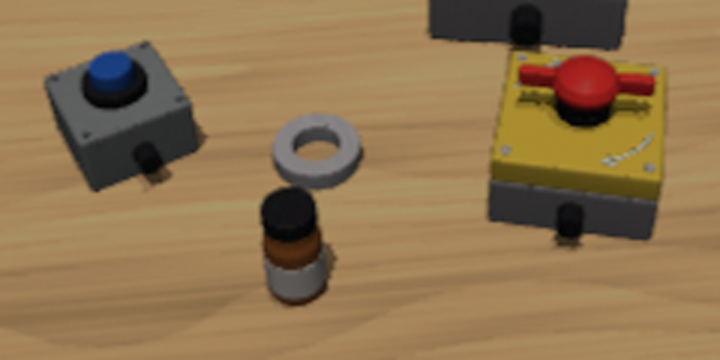

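The crops show the smallest station with its dome at top (273,189), and the blue button at (436,228). I'll compute poses from both views.

Run:
```python
from h import *
from scipy.optimize import least_squares
o=np.array([220,140])
C=[onz("top",np.array(q)/3+o,.07) for q in [(116,58),(270,100),(222,260),(65,212)]]
print("corners",np.round(C,4).tolist(),"mean",np.mean(C,0).round(4),[round(float(np.linalg.norm(C[i]-C[i-1])),4) for i in range(4)])
def tri(a,b):
    f=lambda X:np.r_[proj("top",X)-a,proj("scene",X)-b];r=least_squares(f,[.5,0,.1]);return r.x.round(4),r.fun.round(1)
s=cv2.imread("pics/scene0.png");H,S,V=cv2.split(cv2.cvtColor(s,cv2.COLOR_BGR2HSV))
def cc(m):
    n,l,st,ce=cv2.connectedComponentsWithStats(m.astype(np.uint8));return [(st[i].tolist(),ce[i].round(1).tolist()) for i in range(1,n) if st[i][4]>60]
r=cc(((H<6)|(H>174))&(S>150)&(V>80));b=cc((H>100)&(H<125)&(S>120)&(V>60));print(r,b)
# dome centre approx by crop
print("dome tri",tri(np.array((161,148))/3+o,np.array((587,82))/3+[170,170]))
print("lug ends",tri(np.array((95,132))/3+o,np.array((653,85))/3+[170,170]),tri(np.array((227,163))/3+o,np.array((521,76))/3+[170,170]))
print("blue tri",tri(np.array((650,268))/3+o,np.array((111,71))/3+[170,170]))
C=[onz("top",np.array(q)/3+o,.055) for q in [(661,194),(717,296),(612,350),(557,244)]]
print("rb",np.round(C,4).tolist(),np.mean(C,0).round(4))
# station other two top view dims
for nm,q in (("flange",(430,222)),("vialcap",(461,44))):print(nm,onz("top",np.array(q)/3+o,.018 if nm[0]=="f" else .085).round(3))
```

```text
corners [[0.6367, 0.2343, 0.07], [0.6048, 0.118, 0.07], [0.4848, 0.1519, 0.07], [0.5196, 0.2686, 0.07]] mean [0.5615 0.1932 0.07  ] [0.122, 0.1206, 0.1247, 0.1218]
[([317, 25, 10, 21, 66], [321.0, 33.5]), ([323, 115, 52, 17, 538], [348.5, 123.3]), ([454, 182, 69, 27, 939], [487.0, 195.5]), ([343, 189, 45, 17, 432], [365.2, 196.7])] [([199, 188, 15, 12, 127], [206.0, 192.9])]
dome tri (array([0.5632, 0.1956, 0.0965]), array([-0.2, -0. , -0.2,  0. ]))
lug ends (array([0.5742, 0.2429, 0.0986]), array([-0., -0., -0.,  0.])) (array([0.5523, 0.1479, 0.0977]), array([-0.3, -0. , -0.3,  0. ]))
blue tri (array([ 0.481 , -0.1593,  0.071 ]), array([-0.1,  0. , -0.2, -0. ]))
rb [[0.5378, -0.1743, 0.055], [0.462, -0.2126, 0.055], [0.422, -0.1343, 0.055], [0.4998, -0.0961, 0.055]] [ 0.4804 -0.1543  0.055 ]
flange [ 0.52  -0.006  0.018]
vialcap [ 0.644 -0.023  0.085]
```

```bash
cat >> h.py <<'E'
from scipy.spatial.transform import Rotation as Ro
def down(yaw): # tool z down, tool x at yaw (deg)
    y=np.radians(yaw);return Ro.from_matrix(np.array([[np.cos(y),np.sin(y),0],[np.sin(y),-np.cos(y),0],[0,0,-1]]))
def rel(targets,P=None,R=None):
    s=ctrl.get_state();P=np.array(s["position"]) if P is None else np.array(P);R=Ro.from_rotvec(s["tool_rot"]) if R is None else R
    print("yaw",np.degrees(np.arctan2(*R.as_matrix()[1::-1,0])).round(2),"pos",P.round(4),"zaxis",R.as_matrix()[:,2].round(4))
    for (p,yaw) in targets:
        d=R.inv().apply(np.array(p)-P);r=(R.inv()*down(yaw)).as_rotvec()
        print(p,yaw,"t",d.round(4).tolist(),"r",r.round(4).tolist())
E
python3 - <<'E'
from h import *
rel([((.149,-.632,.25),13.27),((.36,-.47,.25),13.27),((.50,-.2,.25),13.27),((.54,.0,.25),13.27),((.5,.195,.25),13.27)])
for uv in ((160,155),(265,306)): print(onz("top",uv,.15))
E
```

```text
yaw 13.28 pos [ 0.1492 -0.6322  0.1959] zaxis [-4.0e-04  1.4e-03 -1.0e+00]
(0.149, -0.632, 0.25) 13.27 t [-0.0001, -0.0003, -0.0541] r [-0.0014, 0.0001, 0.0002]
(0.36, -0.47, 0.25) 13.27 t [0.2425, -0.1095, -0.0539] r [-0.0014, 0.0001, 0.0002]
(0.5, -0.2, 0.25) 13.27 t [0.4407, -0.3401, -0.0536] r [-0.0014, 0.0001, 0.0002]
(0.54, 0.0, 0.25) 13.27 t [0.5256, -0.5256, -0.0533] r [-0.0014, 0.0001, 0.0002]
(0.5, 0.195, 0.25) 13.27 t [0.5315, -0.7245, -0.0531] r [-0.0014, 0.0001, 0.0002]
[0.62386067 0.42434928 0.15      ]
[0.32343316 0.19933269 0.15      ]
```

Emit:
carry_out --commands '[{"tx":0,"ty":0,"tz":-0.054,"jaw":0},{"tx":0.06,"ty":-0.027,"tz":-0.054,"jaw":0},{"tx":0.12,"ty":-0.054,"tz":-0.054,"jaw":0},{"tx":0.18,"ty":-0.082,"tz":-0.054,"jaw":0},{"tx":0.2425,"ty":-0.11,"tz":-0.054,"jaw":0},{"tx":0.28,"ty":-0.155,"tz":-0.054,"jaw":0},{"tx":0.32,"ty":-0.2,"tz":-0.054,"jaw":0},{"tx":0.36,"ty":-0.245,"tz":-0.054,"jaw":0},{"tx":0.4,"ty":-0.293,"tz":-0.054,"jaw":0},{"tx":0.44,"ty":-0.34,"tz":-0.054,"jaw":0},{"tx":0.44,"ty":-0.34,"tz":-0.054,"jaw":0},{"tx":0.44,"ty":-0.34,"tz":-0.054,"jaw":0}]' --grip_force 5

```text
invalid input
```

Run:
```python
from h import *
rel([((.54,.0,.25),13.3),((.56,.195,.25),13.3)])
s=ctrl.get_state();print(s["time"],s["grip_width"])
c=camera_info("wrist");np.save("w1.npy",c,allow_pickle=True);cv2.imwrite("pics/w1.png",get_image("wrist")[:,:,::-1])
print(proj("wrist",(.4805,-.156,.081),c))
```

```text
yaw 13.28 pos [ 0.1492 -0.6322  0.1959] zaxis [-4.0e-04  1.4e-03 -1.0e+00]
(0.54, 0.0, 0.25) 13.3 t [0.5256, -0.5256, -0.0533] r [-0.0014, 0.0001, -0.0003]
(0.56, 0.195, 0.25) 13.3 t [0.5899, -0.7107, -0.0531] r [-0.0014, 0.0001, -0.0003]
0.15 0.9986111796067779
[-411.93219994 -606.72774584]
```

View pics/w1.png

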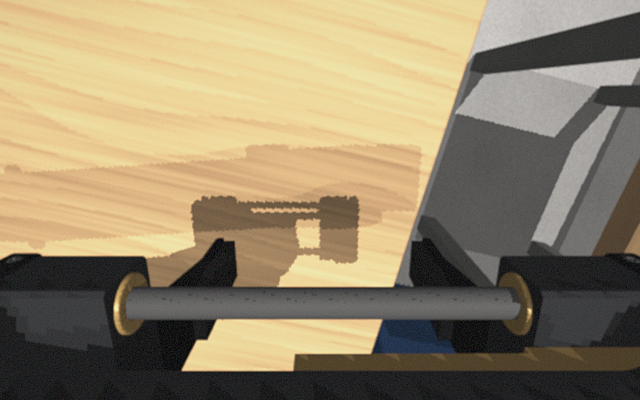

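The call was refused whole, so the arm hasn't moved. The rows probably need all seven keys, so I'll resend it with them.

Emit:
carry_out --commands '[{"tx":0,"ty":0,"tz":-0.054,"rx":0,"ry":0,"rz":0,"jaw":0},{"tx":0.06,"ty":-0.027,"tz":-0.054,"rx":0,"ry":0,"rz":0,"jaw":0},{"tx":0.12,"ty":-0.054,"tz":-0.054,"rx":0,"ry":0,"rz":0,"jaw":0},{"tx":0.18,"ty":-0.082,"tz":-0.054,"rx":0,"ry":0,"rz":0,"jaw":0},{"tx":0.24,"ty":-0.11,"tz":-0.054,"rx":0,"ry":0,"rz":0,"jaw":0},{"tx":0.28,"ty":-0.155,"tz":-0.054,"rx":0,"ry":0,"rz":0,"jaw":0},{"tx":0.32,"ty":-0.2,"tz":-0.054,"rx":0,"ry":0,"rz":0,"jaw":0},{"tx":0.36,"ty":-0.245,"tz":-0.054,"rx":0,"ry":0,"rz":0,"jaw":0},{"tx":0.4,"ty":-0.293,"tz":-0.054,"rx":0,"ry":0,"rz":0,"jaw":0},{"tx":0.44,"ty":-0.34,"tz":-0.054,"rx":0,"ry":0,"rz":0,"jaw":0},{"tx":0.44,"ty":-0.34,"tz":-0.054,"rx":0,"ry":0,"rz":0,"jaw":0}]' --grip_force 5

```text
time: 1.58
position: [0.5017, -0.1942, 0.2511]
tool_rot: [-3.117, -0.379, -0.002]
ft_force: [0.7, -0.9, 0.0]
grip_width: 0.01
```

Run:
```python
from h import *
rel([((.54,.0,.25),13.3),((.55,.195,.25),13.3)])
c=camera_info("wrist");cv2.imwrite("pics/w2.png",get_image("wrist")[:,:,::-1])
print(proj("wrist",(.4805,-.156,.081),c),ctrl.get_state()["time"])
import pickle;pickle.dump(c,open("w2.pkl","wb"))
```

```text
yaw 13.87 pos [ 0.5017 -0.1942  0.2511] zaxis [ 0.0013  0.0017 -1.    ]
(0.54, 0.0, 0.25) 13.3 t [0.0837, -0.1794, 0.0014] r [-0.0014, -0.0016, 0.0099]
(0.55, 0.195, 0.25) 13.3 t [0.1401, -0.3663, 0.0018] r [-0.0014, -0.0016, 0.0099]
[281.78034054 183.61636831] 1.625
```

View pics/w2.png

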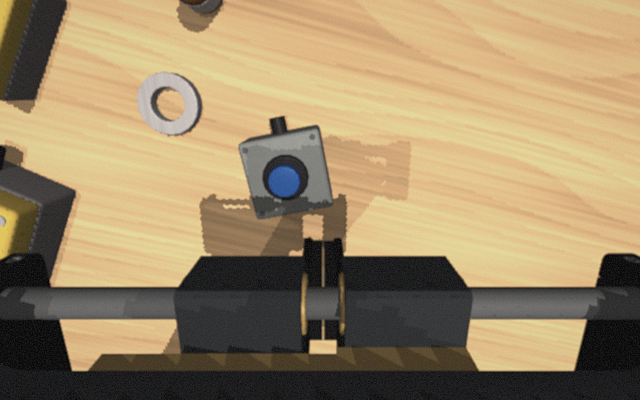

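The wrist view shows the blue button at (285,182), against a predicted (282,184), so they agree to about 2 mm. Next, over to the station.

Emit:
carry_out --commands '[{"tx":0.03,"ty":-0.054,"tz":0,"rx":0,"ry":0,"rz":0,"jaw":0},{"tx":0.056,"ty":-0.11,"tz":0,"rx":0,"ry":0,"rz":0,"jaw":0},{"tx":0.084,"ty":-0.165,"tz":0,"rx":0,"ry":0,"rz":0,"jaw":0},{"tx":0.1,"ty":-0.22,"tz":0,"rx":0,"ry":0,"rz":0,"jaw":0},{"tx":0.115,"ty":-0.27,"tz":0,"rx":0,"ry":0,"rz":0,"jaw":0},{"tx":0.13,"ty":-0.32,"tz":0,"rx":0,"ry":0,"rz":0,"jaw":0},{"tx":0.14,"ty":-0.366,"tz":0,"rx":0,"ry":0,"rz":0,"jaw":0},{"tx":0.14,"ty":-0.366,"tz":0,"rx":0,"ry":0,"rz":0,"jaw":0},{"tx":0.14,"ty":-0.366,"tz":0,"rx":0,"ry":0,"rz":0,"jaw":0}]'

```text
time: 2.75
position: [0.5523, 0.1853, 0.2502]
tool_rot: [3.119, 0.359, -0.001]
ft_force: [-0.4, -0.1, -0.6]
grip_width: 0.006
```

Run:
```python
from h import *
rel([((.563,.195,.15),13.3),((.563,.195,.1),13.3)])
c=camera_info("wrist");im=get_image("wrist")[:,:,::-1];cv2.imwrite("pics/w3.png",im)
import pickle;pickle.dump(c,open("w3.pkl","wb"))
for q in ((.563,.195,.1135),(.563+.04*np.cos(1.347),.195+.04*np.sin(1.347),.1),(.563-.04*np.cos(1.347),.195-.04*np.sin(1.347),.1)):print(proj("wrist",q,c))
w2=pickle.load(open("w2.pkl","rb"));print("reset",onz("wrist",(285,182),.081,w2),ctrl.get_state()["time"])
```

```text
yaw 13.14 pos [0.5523 0.1853 0.2502] zaxis [-5.0e-04 -1.7e-03 -1.0e+00]
(0.563, 0.195, 0.15) 13.3 t [0.0127, -0.0072, 0.1002] r [0.0015, 0.0008, -0.0029]
(0.563, 0.195, 0.1) 13.3 t [0.0128, -0.0072, 0.1502] r [0.0015, 0.0008, -0.0029]
[314.46008696 167.02340231]
[276.69993468 145.91718278]
[351.68934714 181.81091231]
reset [ 0.48298902 -0.15887366  0.081     ] 2.8
```

View pics/w3.png

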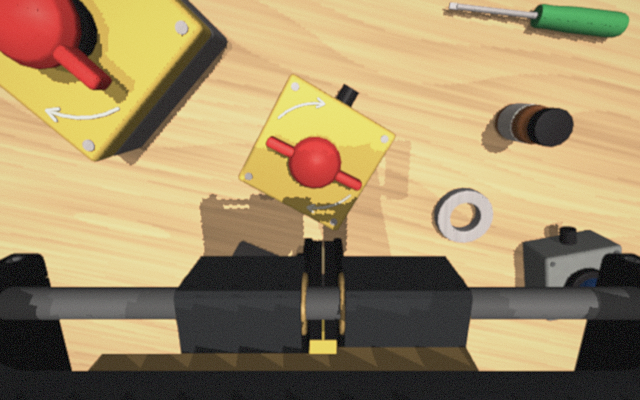

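Run:
```python
from h import *
import pickle;c=pickle.load(open("w3.pkl","rb"))
print(onz("wrist",(316,162.5),.1,c),onz("wrist",(268,143),.1,c),onz("wrist",(361,184),.1,c))
print([onz("wrist",q,.07,c).round(4).tolist() for q in ((294,74),(396,135),(335,230),(238,180))],np.mean([onz("wrist",q,.07,c) for q in ((294,74),(396,135),(335,230),(238,180))],0))
s=ctrl.get_state();print(s["position"],np.round(s["qd"],3))
```

```text
[0.56482562 0.19419046 0.1       ] [0.57271326 0.24253802 0.1       ] [0.55406015 0.14657234 0.1       ]
[[0.6393, 0.2337, 0.07], [0.6054, 0.12, 0.07], [0.4898, 0.156, 0.07], [0.5218, 0.2698, 0.07]] [0.56407374 0.19488359 0.07      ]
[0.55243602 0.18473742 0.25028684] [ 0.01  -0.003  0.     0.001 -0.004 -0.002 -0.004]
```

Emit:
carry_out --commands '[{"tx":0.0136,"ty":-0.0073,"tz":0.05,"rx":0,"ry":0,"rz":0,"jaw":0},{"tx":0.0136,"ty":-0.0073,"tz":0.09,"rx":0,"ry":0,"rz":0,"jaw":0},{"tx":0.0136,"ty":-0.0073,"tz":0.115,"rx":0,"ry":0,"rz":0,"jaw":0},{"tx":0.0136,"ty":-0.0073,"tz":0.125,"rx":0,"ry":0,"rz":0,"jaw":0},{"tx":0.0136,"ty":-0.0073,"tz":0.125,"rx":0,"ry":0,"rz":0,"jaw":0},{"tx":0.0136,"ty":-0.0073,"tz":0.125,"rx":0,"ry":0,"rz":0,"jaw":0},{"tx":0.0136,"ty":-0.0073,"tz":0.125,"rx":0,"ry":0,"rz":0,"jaw":0}]'

```text
time: 3.68
position: [0.5639, 0.1981, 0.127]
tool_rot: [-3.12, -0.363, -0.003]
ft_force: [-0.8, -0.5, 0.1]
grip_width: 0.007
```

Run:
```python
from h import *
rel([((.564,.195,.125),13.3),((.564,.195,.103),13.3)])
s=get_image("scene");cv2.imwrite("pics/s4.png",cv2.resize(s[120:270,260:460,::-1],None,fx=4,fy=4,interpolation=cv2.INTER_CUBIC))
```

```text
yaw 13.27 pos [0.5639 0.1981 0.127 ] zaxis [ 2.1e-03  3.0e-04 -1.0e+00]
(0.564, 0.195, 0.125) 13.3 t [-0.0007, 0.0031, 0.002] r [0.0002, -0.0021, -0.0005]
(0.564, 0.195, 0.103) 13.3 t [-0.0007, 0.0031, 0.024] r [0.0002, -0.0021, -0.0005]
```

View pics/s4.png

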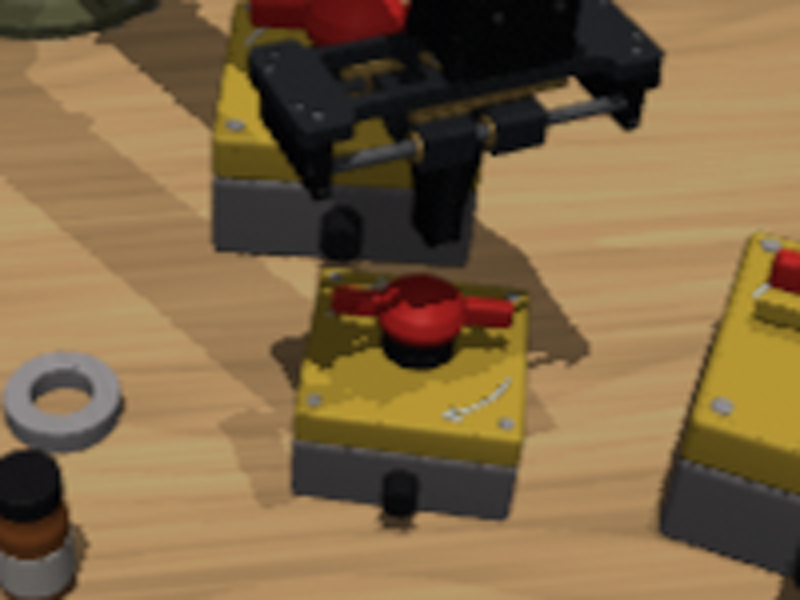

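Run:
```python
from h import *
for q in ((.564,.198,.127),(.564,.195,.1135),(.564,.195,.127)):print((proj("scene",q)-[260,120])*4, (proj("top",q)))
cv2.imwrite("pics/t4.png",cv2.resize(get_image("top")[120:270,200:400,::-1],None,fx=4,fy=4,interpolation=cv2.INTER_CUBIC))
print(ctrl.get_state()["position"])
```

```text
[431.42054269 268.30318772] [270.45980255 186.23578569]
[423.71392119 287.47554201] [272.7376563  187.45507685]
[425.97072063 268.71822415] [271.89566119 186.2427633 ]
[0.5635912  0.19813653 0.12653457]
```

View pics/t4.png

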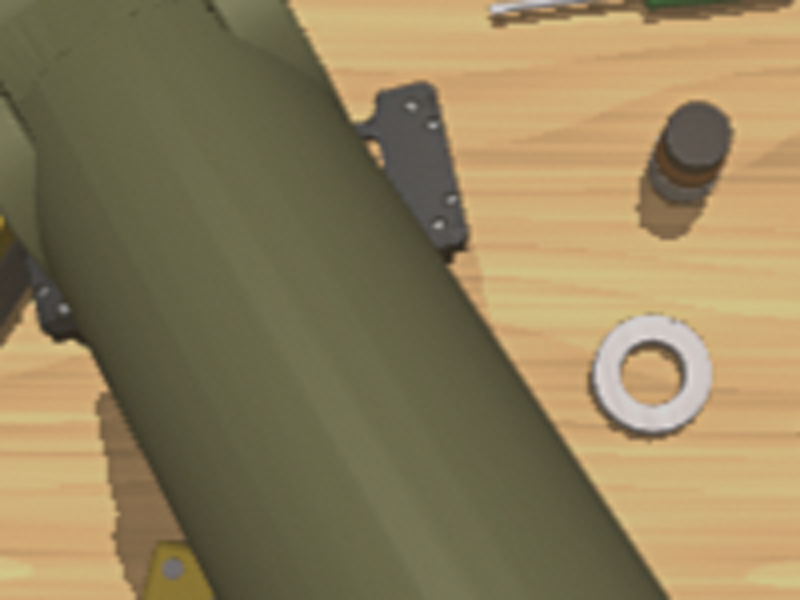

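Run:
```python
from h import *
s=get_image("scene")[140:215,330:405,::-1]
cv2.imwrite("pics/s5.png",cv2.resize(cv2.convertScaleAbs(s,alpha=1.8,beta=20),None,fx=8,fy=8,interpolation=cv2.INTER_NEAREST))
for z in (.127,.147,.177): print(z,[((proj("scene",(.564+dx,.198+dy,z))-[330,140])*8).round().tolist() for dx,dy in((0,0),(.013,-.013),(.013,.013))])
```

```text
0.127 [[303.0, 377.0], [266.0, 412.0], [361.0, 405.0]]
0.147 [[310.0, 320.0], [272.0, 355.0], [369.0, 347.0]]
0.177 [[321.0, 230.0], [282.0, 265.0], [382.0, 258.0]]
```

View pics/s5.png

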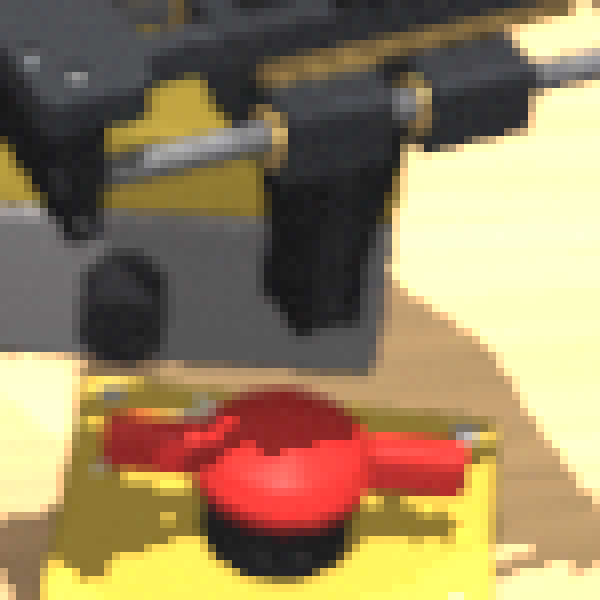

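Run:
```python
from h import *
c=camera_info("wrist");s=ctrl.get_state();R=Ro.from_rotvec(s["tool_rot"]).as_matrix();P=np.array(s["position"])
for dz in (0,-.02,-.04):
  print(dz,[proj("wrist",P+R@[dx,dy,dz],c).round(0).tolist() for dx,dy in((0,0),(.0095,0),(-.0095,0),(.0095,.015))])
cv2.imwrite("pics/w5.png",get_image("wrist")[:,:,::-1])
```

```text
0 [[322.0, 238.0], [322.0, 223.0], [322.0, 254.0], [349.0, 223.0]]
-0.02 [[322.0, 254.0], [322.0, 237.0], [322.0, 270.0], [351.0, 237.0]]
-0.04 [[322.0, 273.0], [322.0, 254.0], [322.0, 291.0], [355.0, 254.0]]
```

View pics/w5.png

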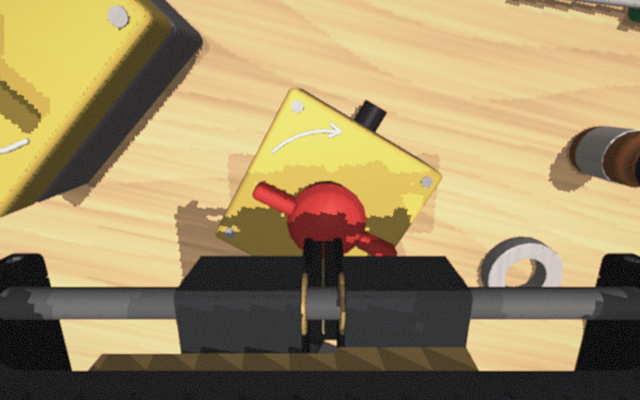

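Both cameras put the visible fingertip about 20 mm above the stated TCP. The force reading will settle that, so I'll come down in steps and look for contact.

Emit:
carry_out --commands '[{"tx":0,"ty":0.003,"tz":0.006,"rx":0,"ry":0,"rz":0,"jaw":0},{"tx":0,"ty":0.003,"tz":0.01,"rx":0,"ry":0,"rz":0,"jaw":0},{"tx":0,"ty":0.003,"tz":0.013,"rx":0,"ry":0,"rz":0,"jaw":0},{"tx":0,"ty":0.003,"tz":0.016,"rx":0,"ry":0,"rz":0,"jaw":0},{"tx":0,"ty":0.003,"tz":0.016,"rx":0,"ry":0,"rz":0,"jaw":0},{"tx":0,"ty":0.003,"tz":0.016,"rx":0,"ry":0,"rz":0,"jaw":0}]'

```text
time: 4.62
position: [0.5639, 0.1951, 0.1098]
tool_rot: [3.12, 0.363, 0.0]
ft_force: [-0.1, -0.2, -0.7]
grip_width: 0.004
```

There is no contact at 0.110, below the dome's 0.1135, so the real fingertip does sit higher than the TCP. I'll keep going.

Emit:
carry_out --commands '[{"tx":0,"ty":0,"tz":0.004,"rx":0,"ry":0,"rz":0,"jaw":0},{"tx":0,"ty":0,"tz":0.007,"rx":0,"ry":0,"rz":0,"jaw":0},{"tx":0,"ty":0,"tz":0.01,"rx":0,"ry":0,"rz":0,"jaw":0},{"tx":0,"ty":0,"tz":0.01,"rx":0,"ry":0,"rz":0,"jaw":0},{"tx":0,"ty":0,"tz":0.01,"rx":0,"ry":0,"rz":0,"jaw":0}]'

```text
time: 5.25
position: [0.5639, 0.1951, 0.0997]
tool_rot: [3.12, 0.363, 0.0]
ft_force: [-0.0, -0.2, 0.2]
grip_width: 0.005
```

Run:
```python
from h import *
print([ctrl.get_state()[k] for k in("position","ft_force")])
s=get_image("scene")[140:215,330:405,::-1]
cv2.imwrite("pics/s6.png",cv2.resize(cv2.convertScaleAbs(s,alpha=1.8,beta=20),None,fx=8,fy=8,interpolation=cv2.INTER_NEAREST))
```

```text
[array([0.56386397, 0.19506153, 0.09973657]), array([-0.04892534, -0.20402493,  0.2179847 ])]
```

View pics/s6.png

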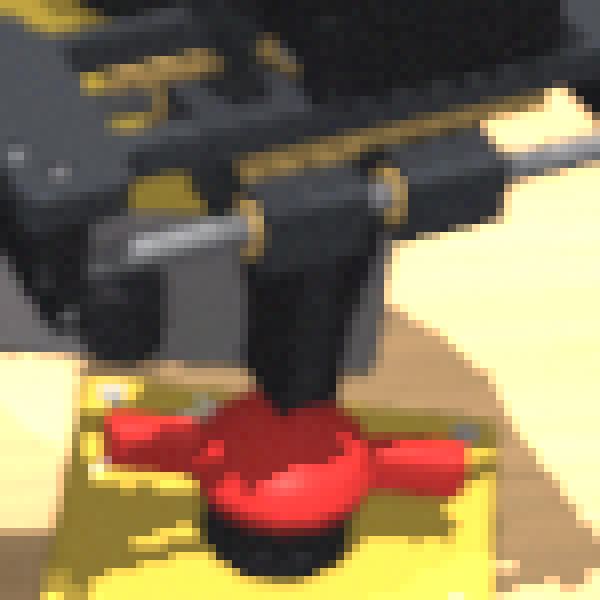

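Emit:
carry_out --commands '[{"tx":0,"ty":0,"tz":0.003,"rx":0,"ry":0,"rz":0,"jaw":0},{"tx":0,"ty":0,"tz":0.006,"rx":0,"ry":0,"rz":0,"jaw":0},{"tx":0,"ty":0,"tz":0.008,"rx":0,"ry":0,"rz":0,"jaw":0},{"tx":0,"ty":0,"tz":0.008,"rx":0,"ry":0,"rz":0,"jaw":0},{"tx":0,"ty":0,"tz":0.008,"rx":0,"ry":0,"rz":0,"jaw":0}]'

```text
time: 5.92
position: [0.5639, 0.195, 0.0917]
tool_rot: [3.12, 0.363, 0.0]
ft_force: [0.2, 0.8, 0.3]
grip_width: 0.007
```

Emit:
carry_out --commands '[{"tx":0,"ty":0,"tz":0.002,"rx":0,"ry":0,"rz":0,"jaw":0},{"tx":0,"ty":0,"tz":0.004,"rx":0,"ry":0,"rz":0,"jaw":0},{"tx":0,"ty":0,"tz":0.004,"rx":0,"ry":0,"rz":0,"jaw":0},{"tx":0,"ty":0,"tz":0.004,"rx":0,"ry":0,"rz":0,"jaw":0}]'

```text
time: 6.42
position: [0.5639, 0.1951, 0.0879]
tool_rot: [3.12, 0.363, 0.0]
ft_force: [-0.2, 0.9, 1.2]
grip_width: 0.003
```

Run:
```python
from h import *
print([ctrl.get_state()[k] for k in("position","ft_force","torque")])
s=get_image("scene")[140:215,330:405,::-1]
cv2.imwrite("pics/s7.png",cv2.resize(cv2.convertScaleAbs(s,alpha=1.8,beta=20),None,fx=8,fy=8,interpolation=cv2.INTER_NEAREST))
```

```text
[array([0.56394548, 0.19506497, 0.08787398]), array([-0.16897348,  0.89838899,  1.21860988]), array([-0.02861912,  0.06038301, -0.01377726])]
```

View pics/s7.png

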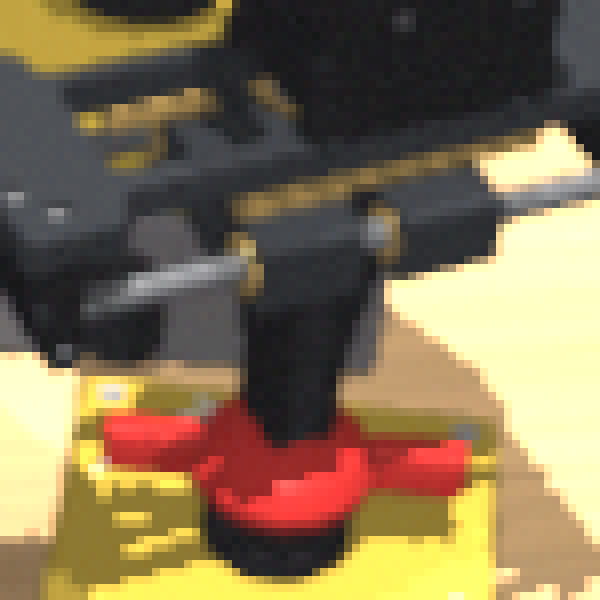

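Emit:
carry_out --commands '[{"tx":0,"ty":0,"tz":0.002,"rx":0,"ry":0,"rz":0,"jaw":0},{"tx":0,"ty":0,"tz":0.003,"rx":0,"ry":0,"rz":0,"jaw":0},{"tx":0,"ty":0,"tz":0.003,"rx":0,"ry":0,"rz":0,"jaw":0},{"tx":0,"ty":0,"tz":0.003,"rx":0,"ry":0,"rz":0,"jaw":0}]'

```text
time: 6.98
position: [0.5641, 0.1951, 0.0859]
tool_rot: [3.12, 0.363, 0.001]
ft_force: [-2.5, -1.5, 7.9]
grip_width: 0.008
```

Contact is at TCP z ≈ 0.087. Now I'll press to about 10.5 mm.

Emit:
carry_out --commands '[{"tx":0,"ty":0,"tz":0.002,"rx":0,"ry":0,"rz":0,"jaw":0},{"tx":0,"ty":0,"tz":0.004,"rx":0,"ry":0,"rz":0,"jaw":0},{"tx":0,"ty":0,"tz":0.006,"rx":0,"ry":0,"rz":0,"jaw":0},{"tx":0,"ty":0,"tz":0.008,"rx":0,"ry":0,"rz":0,"jaw":0},{"tx":0,"ty":0,"tz":0.01,"rx":0,"ry":0,"rz":0,"jaw":0},{"tx":0,"ty":0,"tz":0.01,"rx":0,"ry":0,"rz":0,"jaw":0},{"tx":0,"ty":0,"tz":0.01,"rx":0,"ry":0,"rz":0,"jaw":0}]'

```text
time: 7.85
position: [0.5646, 0.1953, 0.0761]
tool_rot: [3.12, 0.363, 0.003]
ft_force: [-1.7, -0.8, 8.1]
grip_width: 0.0
```

Run:
```python
from h import *
print([ctrl.get_state()[k] for k in("position","ft_force","torque")])
s=get_image("scene")[140:215,330:405,::-1]
cv2.imwrite("pics/s8.png",cv2.resize(cv2.convertScaleAbs(s,alpha=1.8,beta=20),None,fx=8,fy=8,interpolation=cv2.INTER_NEAREST))
```

```text
[array([0.56459089, 0.19526133, 0.07611213]), array([-1.71905248, -0.77399816,  8.09603451]), array([-0.201822  ,  0.40623199, -0.03666522])]
```

View pics/s8.png

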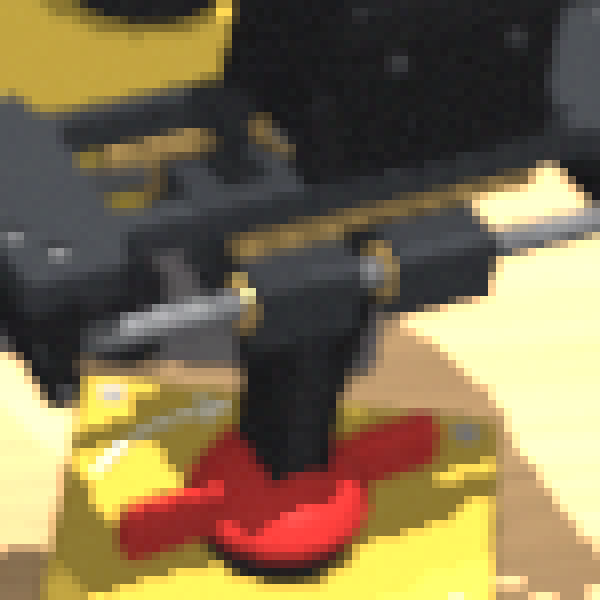

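The lugs turned anticlockwise to about 45° in the crop, so it's latched. I'll retreat and check it stays in. The real tip is about 26 mm above the reported TCP, on both force and pixels.

Emit:
carry_out --commands '[{"tx":0,"ty":0,"tz":-0.01,"rx":0,"ry":0,"rz":0,"jaw":0},{"tx":0,"ty":0,"tz":-0.03,"rx":0,"ry":0,"rz":0,"jaw":0},{"tx":0,"ty":0,"tz":-0.07,"rx":0,"ry":0,"rz":0,"jaw":0},{"tx":-0.03,"ty":0,"tz":-0.12,"rx":0,"ry":0,"rz":0,"jaw":0},{"tx":-0.03,"ty":0,"tz":-0.14,"rx":0,"ry":0,"rz":0,"jaw":0},{"tx":-0.03,"ty":0,"tz":-0.14,"rx":0,"ry":0,"rz":0,"jaw":0},{"tx":-0.03,"ty":0,"tz":-0.14,"rx":0,"ry":0,"rz":0,"jaw":0}]'

```text
time: 8.78
position: [0.5343, 0.1875, 0.213]
tool_rot: [3.12, 0.363, -0.004]
ft_force: [-0.0, 0.1, -0.5]
grip_width: 0.007
```

Run:
```python
from h import *
print([ctrl.get_state()[k] for k in("position","ft_force","time")])
c=camera_info("wrist");im=get_image("wrist")[:,:,::-1];cv2.imwrite("pics/w9.png",im)
import pickle;pickle.dump(c,open("w9.pkl","wb"))
```

```text
[array([0.53433502, 0.18753198, 0.21297277]), array([-0.01605301,  0.13735157, -0.54626401]), 8.775]
```

View pics/w9.png

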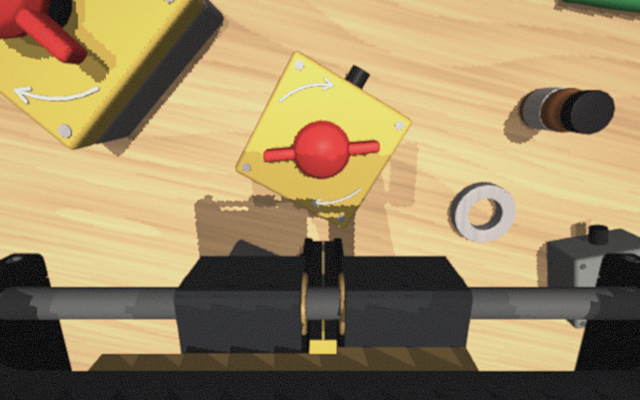

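Released, the mushroom stays in with its lugs turned: ends at (265,155) and (380,146), dome at (322,150). Next I'll work out the push arc on lug_b, the right one, from its +x side.

Run:
```python
from h import *
import pickle;c=pickle.load(open("w9.pkl","rb"))
a,b=onz("wrist",(264.5,155.5),.093,c),onz("wrist",(380,146.5),.093,c);d=a-b
print(a,b,(a+b)/2,np.linalg.norm(d),"mush yaw",np.degrees(np.arctan2(d[1],d[0]))-90)
K=[onz("wrist",q,.07,c) for q in ((296,51),(412,123),(346,226),(236,171))];print("box c",np.mean(K,0),[np.degrees(np.arctan2(*(K[i]-K[j])[[1,0]])).round(1) for i,j in((0,3),(1,2))])
A=np.array([.564,.195])
def fp(phi,x,y,z):
    q=np.radians(phi);return (round(A[0]+np.cos(q)*x-np.sin(q)*y,4),round(A[1]+np.sin(q)*x+np.cos(q)*y,4),z)
rel([(fp(18,.024,-.044,.13),18),(fp(18,.024,-.044,.055),18)])
```

```text
[0.54822744 0.24239086 0.093     ] [0.57887759 0.14679338 0.093     ] [0.56355251 0.19459212 0.093     ] 0.10039078986754976 mush yaw 17.77671385386178
box c [0.56437724 0.19437947 0.07      ] [np.float64(-16.0), np.float64(-16.8)]
yaw 13.26 pos [0.5341 0.1875 0.2127] zaxis [-3.3e-03 -5.0e-04 -1.0e+00]
(np.float64(0.6004), np.float64(0.1606), 0.13) 18 t [0.0586, 0.0414, 0.0824] r [-0.0004, 0.0033, -0.0827]
(np.float64(0.6004), np.float64(0.1606), 0.055) 18 t [0.0589, 0.0415, 0.1574] r [-0.0004, 0.0033, -0.0827]
```

Emit:
carry_out --commands '[{"tx":0.04,"ty":0.025,"tz":0.01,"rx":0,"ry":0,"rz":-0.04,"jaw":0},{"tx":0.0586,"ty":0.0414,"tz":0.04,"rx":0,"ry":0,"rz":-0.083,"jaw":0},{"tx":0.0586,"ty":0.0414,"tz":0.083,"rx":0,"ry":0.003,"rz":-0.083,"jaw":0},{"tx":0.0586,"ty":0.0414,"tz":0.083,"rx":0,"ry":0.003,"rz":-0.083,"jaw":0},{"tx":0.0586,"ty":0.0414,"tz":0.083,"rx":0,"ry":0.003,"rz":-0.083,"jaw":0},{"tx":0.0586,"ty":0.0414,"tz":0.083,"rx":0,"ry":0.003,"rz":-0.083,"jaw":0}]'

```text
time: 9.57
position: [0.6021, 0.1622, 0.1337]
tool_rot: [-3.102, -0.493, -0.009]
ft_force: [-0.2, 0.7, -0.3]
grip_width: 0.011
```

Run:
```python
from h import *
rel([((.6004,.1606,.1),18),((.6004,.1606,.055),18)])
s=get_image("scene")[120:220,310:420,::-1]
cv2.imwrite("pics/s10.png",cv2.resize(cv2.convertScaleAbs(s,alpha=1.8,beta=20),None,fx=6,fy=6,interpolation=cv2.INTER_CUBIC))
```

```text
yaw 18.08 pos [0.6021 0.1622 0.1337] zaxis [ 0.0058  0.0014 -1.    ]
(0.6004, 0.1606, 0.1) 18 t [-0.0023, 0.0009, 0.0337] r [0.0005, -0.006, 0.0013]
(0.6004, 0.1606, 0.055) 18 t [-0.0026, 0.0009, 0.0787] r [0.0005, -0.006, 0.0013]
```

View pics/s10.png

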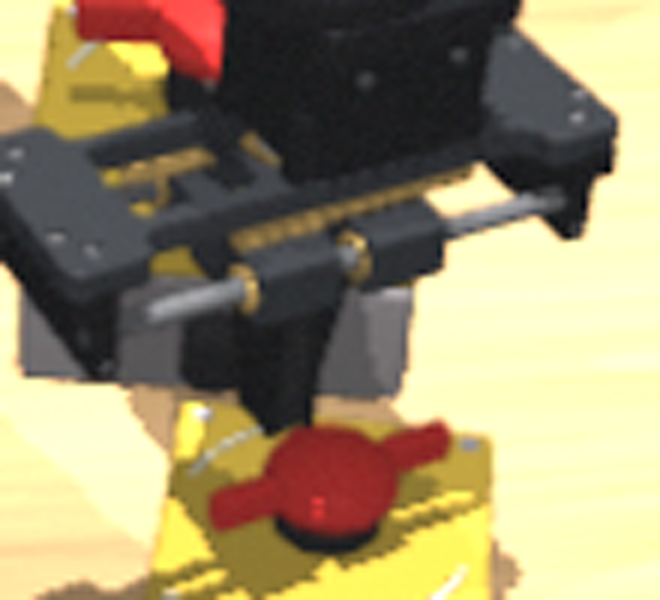

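Emit:
carry_out --commands '[{"tx":-0.002,"ty":0.001,"tz":0.02,"rx":0,"ry":0,"rz":0,"jaw":0},{"tx":-0.002,"ty":0.001,"tz":0.035,"rx":0,"ry":0,"rz":0,"jaw":0},{"tx":-0.002,"ty":0.001,"tz":0.035,"rx":0,"ry":0,"rz":0,"jaw":0},{"tx":-0.002,"ty":0.001,"tz":0.035,"rx":0,"ry":0,"rz":0,"jaw":0},{"tx":-0.002,"ty":0.001,"tz":0.035,"rx":0,"ry":0,"rz":0,"jaw":0}]'

```text
time: 10.25
position: [0.6001, 0.16, 0.0972]
tool_rot: [-3.102, -0.492, -0.006]
ft_force: [0.4, 0.1, -1.3]
grip_width: 0.006
```

Run:
```python
from h import *
rel([((.6004,.1606,.055),18)])
s=get_image("scene")[120:220,310:420,::-1]
cv2.imwrite("pics/s11.png",cv2.resize(cv2.convertScaleAbs(s,alpha=1.8,beta=20),None,fx=6,fy=6,interpolation=cv2.INTER_CUBIC))
cv2.imwrite("pics/w11.png",get_image("wrist")[:,:,::-1])
```

```text
yaw 18.04 pos [0.6001 0.16   0.0972] zaxis [ 0.0038  0.001  -1.    ]
(0.6004, 0.1606, 0.055) 18 t [0.0003, -0.0005, 0.0422] r [0.0002, -0.0039, 0.0007]
```

View pics/s11.png

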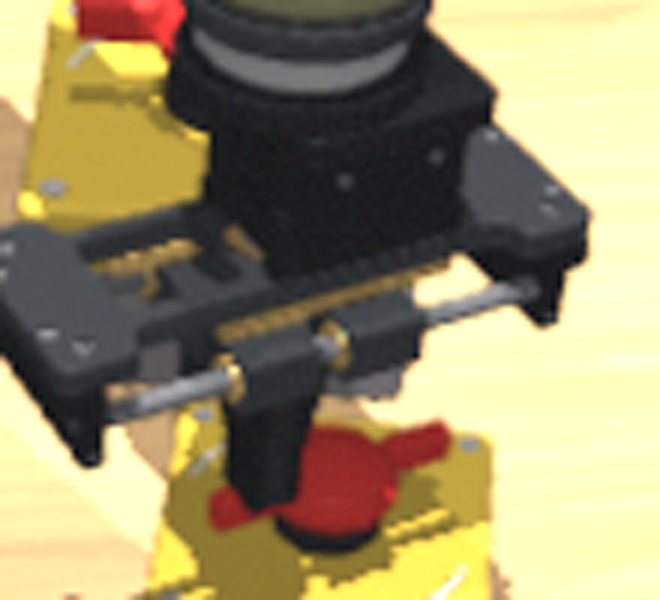

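View pics/w11.png

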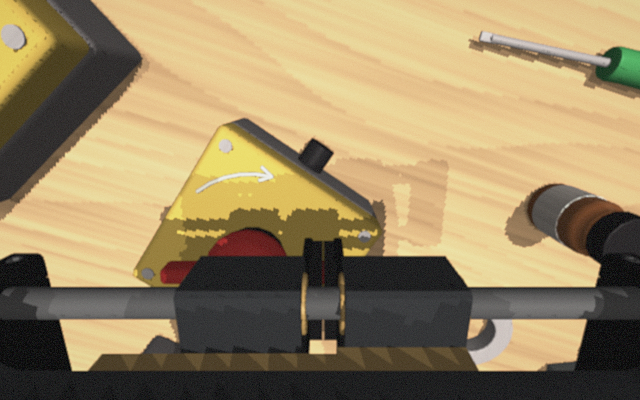

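The finger is on the near (+x) side of the left lug in the scene view (tip (265,505), lug at (215–270,505)). I'll lower it beside the lug.

Emit:
carry_out --commands '[{"tx":0,"ty":0,"tz":0.01,"rx":0,"ry":0,"rz":0,"jaw":0},{"tx":0,"ty":0,"tz":0.02,"rx":0,"ry":0,"rz":0,"jaw":0},{"tx":0,"ty":0,"tz":0.028,"rx":0,"ry":0,"rz":0,"jaw":0},{"tx":0,"ty":0,"tz":0.035,"rx":0,"ry":0,"rz":0,"jaw":0},{"tx":0,"ty":0,"tz":0.041,"rx":0,"ry":0,"rz":0,"jaw":0},{"tx":0,"ty":0,"tz":0.041,"rx":0,"ry":0,"rz":0,"jaw":0},{"tx":0,"ty":0,"tz":0.041,"rx":0,"ry":0,"rz":0,"jaw":0},{"tx":0,"ty":0,"tz":0.041,"rx":0,"ry":0,"rz":0,"jaw":0}]'

```text
time: 11.35
position: [0.6001, 0.1599, 0.0561]
tool_rot: [-3.103, -0.492, -0.006]
ft_force: [-0.1, 0.2, 0.3]
grip_width: 0.007
```

Run:
```python
from h import *
A=np.array([.564,.195])
def fp(phi,x,y,z):
    q=np.radians(phi);return (round(A[0]+np.cos(q)*x-np.sin(q)*y,4),round(A[1]+np.sin(q)*x+np.cos(q)*y,4),z)
z=.055
rel([(fp(18,.0145,-.044,z),18)]+[(fp(p,.0145,-.044,z),p) for p in (13,8,3,-2,-7,-12,-17,-22)])
print(ctrl.get_state()["ft_force"])
s=get_image("scene")[120:220,310:420,::-1]
cv2.imwrite("pics/s12.png",cv2.resize(cv2.convertScaleAbs(s,alpha=1.8,beta=20),None,fx=6,fy=6,interpolation=cv2.INTER_CUBIC))
```

```text
yaw 18.04 pos [0.6001 0.1599 0.0561] zaxis [ 3.6e-03  8.0e-04 -1.0e+00]
(np.float64(0.5914), np.float64(0.1576), 0.055) 18 t [-0.009, -0.0005, 0.0011] r [0.0003, -0.0037, 0.0007]
(np.float64(0.588), np.float64(0.1554), 0.055) 13 t [-0.0129, 0.0005, 0.0011] r [0.0002, -0.0037, 0.0879]
(np.float64(0.5845), np.float64(0.1534), 0.055) 8 t [-0.0168, 0.0013, 0.001] r [0.0, -0.0037, 0.1752]
(np.float64(0.5808), np.float64(0.1518), 0.055) 3 t [-0.0209, 0.0017, 0.001] r [-0.0001, -0.0037, 0.2625]
(np.float64(0.577), np.float64(0.1505), 0.055) -2 t [-0.0249, 0.0018, 0.001] r [-0.0003, -0.0037, 0.3497]
(np.float64(0.573), np.float64(0.1496), 0.055) -7 t [-0.029, 0.0014, 0.001] r [-0.0005, -0.0037, 0.437]
(np.float64(0.569), np.float64(0.1489), 0.055) -12 t [-0.033, 0.0008, 0.001] r [-0.0006, -0.0037, 0.5243]
(np.float64(0.565), np.float64(0.1487), 0.055) -17 t [-0.0368, -0.0002, 0.001] r [-0.0008, -0.0036, 0.6115]
(np.float64(0.561), np.float64(0.1488), 0.055) -22 t [-0.0406, -0.0016, 0.001] r [-0.001, -0.0036, 0.6988]
[-0.13542914  0.1957169   0.25015057]
```

View pics/s12.png

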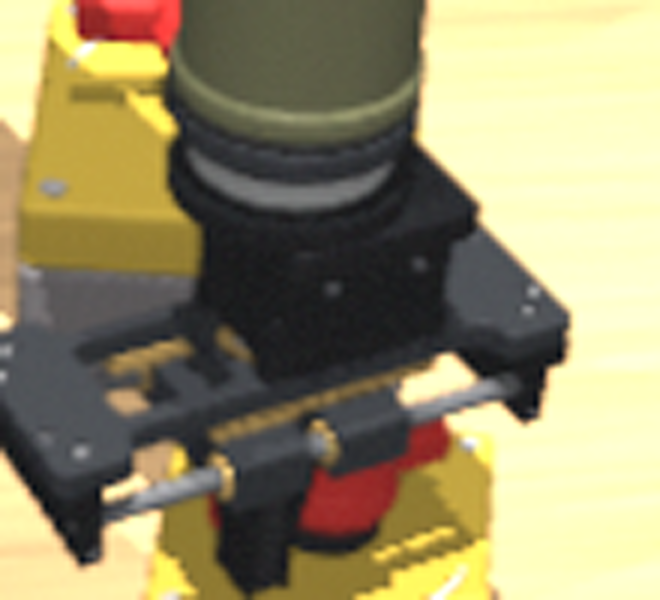

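Emit:
carry_out --commands '[{"tx":-0.005,"ty":0,"tz":0,"rx":0,"ry":0,"rz":0,"jaw":0},{"tx":-0.009,"ty":0,"tz":0,"rx":0,"ry":0,"rz":0,"jaw":0},{"tx":-0.013,"ty":0.0005,"tz":0,"rx":0,"ry":0,"rz":0.088,"jaw":0},{"tx":-0.017,"ty":0.0013,"tz":0,"rx":0,"ry":0,"rz":0.175,"jaw":0},{"tx":-0.021,"ty":0.0017,"tz":0,"rx":0,"ry":0,"rz":0.262,"jaw":0},{"tx":-0.025,"ty":0.0018,"tz":0,"rx":0,"ry":0,"rz":0.35,"jaw":0},{"tx":-0.025,"ty":0.0018,"tz":0,"rx":0,"ry":0,"rz":0.35,"jaw":0},{"tx":-0.025,"ty":0.0018,"tz":0,"rx":0,"ry":0,"rz":0.35,"jaw":0}]'

```text
time: 12.4
position: [0.5773, 0.1499, 0.0559]
tool_rot: [-3.141, 0.054, -0.007]
ft_force: [3.2, -0.2, 0.1]
grip_width: 0.007
```

Run:
```python
from h import *
A=np.array([.564,.195])
def fp(phi,x,y,z):
    q=np.radians(phi);return (round(A[0]+np.cos(q)*x-np.sin(q)*y,4),round(A[1]+np.sin(q)*x+np.cos(q)*y,4),z)
z=.055
rel([(fp(p,.0145,-.044,z),p) for p in (-2,-7,-12,-17,-22)])
s=ctrl.get_state();print(s["ft_force"],s["torque"])
s=get_image("scene")[130:230,310:420,::-1]
cv2.imwrite("pics/s13.png",cv2.resize(cv2.convertScaleAbs(s,alpha=1.8,beta=20),None,fx=6,fy=6,interpolation=cv2.INTER_CUBIC))
```

```text
yaw -1.95 pos [0.5773 0.1499 0.0559] zaxis [ 4.2e-03  3.0e-04 -1.0e+00]
(np.float64(0.577), np.float64(0.1505), 0.055) -2 t [-0.0003, -0.0006, 0.0009] r [-0.0004, -0.0042, 0.0008]
(np.float64(0.573), np.float64(0.1496), 0.055) -7 t [-0.0043, 0.0004, 0.0009] r [-0.0006, -0.0042, 0.0881]
(np.float64(0.569), np.float64(0.1489), 0.055) -12 t [-0.0082, 0.0013, 0.0009] r [-0.0008, -0.0041, 0.1754]
(np.float64(0.565), np.float64(0.1487), 0.055) -17 t [-0.0122, 0.0016, 0.0009] r [-0.001, -0.0041, 0.2626]
(np.float64(0.561), np.float64(0.1488), 0.055) -22 t [-0.0162, 0.0016, 0.0009] r [-0.0012, -0.0041, 0.3499]
[ 3.16710356 -0.22127839  0.0798392 ] [-0.18341633 -0.65100272 -0.01693492]
```

View pics/s13.png

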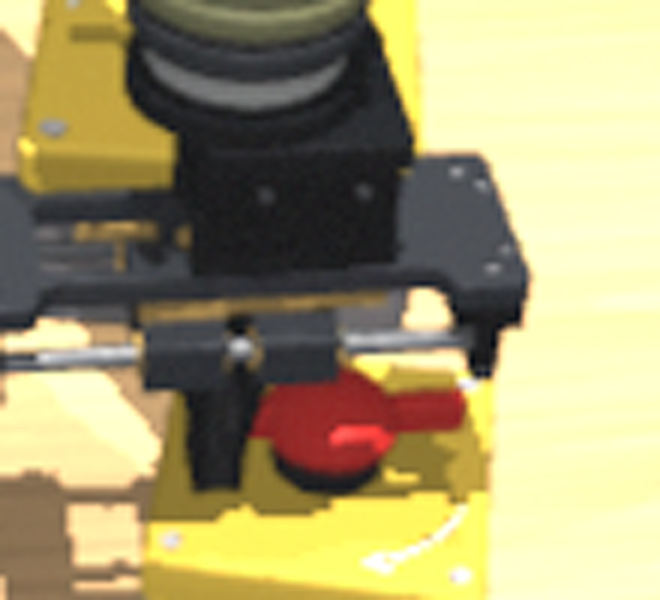

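The force is 3 N, as expected, and the lug is turning with the finger. I'll continue to about -22° yaw.

Emit:
carry_out --commands '[{"tx":-0.0043,"ty":0.0004,"tz":0,"rx":0,"ry":0,"rz":0.088,"jaw":0},{"tx":-0.0082,"ty":0.0013,"tz":0,"rx":0,"ry":0,"rz":0.175,"jaw":0},{"tx":-0.0122,"ty":0.0016,"tz":0,"rx":0,"ry":0,"rz":0.262,"jaw":0},{"tx":-0.0142,"ty":0.0016,"tz":0,"rx":0,"ry":0,"rz":0.306,"jaw":0},{"tx":-0.0155,"ty":0.0016,"tz":0,"rx":0,"ry":0,"rz":0.335,"jaw":0},{"tx":-0.0155,"ty":0.0016,"tz":0,"rx":0,"ry":0,"rz":0.335,"jaw":0},{"tx":-0.0155,"ty":0.0016,"tz":0,"rx":0,"ry":0,"rz":0.335,"jaw":0}]'

```text
time: 13.32
position: [0.5612, 0.1488, 0.0556]
tool_rot: [-3.087, 0.578, -0.004]
ft_force: [2.9, -3.8, 1.2]
grip_width: 0.005
```

Run:
```python
from h import *
s=ctrl.get_state();print(s["position"],s["ft_force"],s["torque"])
s=get_image("scene")[130:230,310:420,::-1]
cv2.imwrite("pics/s14.png",cv2.resize(cv2.convertScaleAbs(s,alpha=1.8,beta=20),None,fx=6,fy=6,interpolation=cv2.INTER_CUBIC))
```

```text
[0.56116443 0.14882783 0.05561179] [ 2.94208189 -3.81373509  1.16794863] [-0.67945464 -0.4969386  -0.02243262]
```

View pics/s14.png

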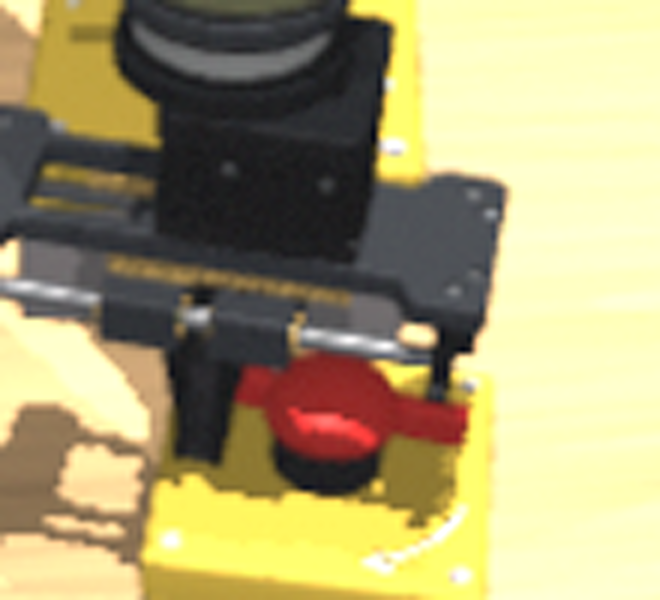

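It seems to have sprung up: much more of the black collar shows under the dome. I'll back off sideways and then rise.

Emit:
carry_out --commands '[{"tx":0.006,"ty":0.001,"tz":0,"rx":0,"ry":0,"rz":0,"jaw":0},{"tx":0.014,"ty":0.002,"tz":0,"rx":0,"ry":0,"rz":0,"jaw":0},{"tx":0.016,"ty":0.002,"tz":-0.02,"rx":0,"ry":0,"rz":0,"jaw":0},{"tx":0.016,"ty":0.002,"tz":-0.06,"rx":0,"ry":0,"rz":0,"jaw":0},{"tx":0,"ty":0.002,"tz":-0.12,"rx":0,"ry":0,"rz":0,"jaw":0},{"tx":-0.03,"ty":0.002,"tz":-0.17,"rx":0,"ry":0,"rz":0,"jaw":0},{"tx":-0.03,"ty":0.002,"tz":-0.18,"rx":0,"ry":0,"rz":0,"jaw":0},{"tx":-0.03,"ty":0.002,"tz":-0.18,"rx":0,"ry":0,"rz":0,"jaw":0},{"tx":-0.03,"ty":0.002,"tz":-0.18,"rx":0,"ry":0,"rz":0,"jaw":0}]'

```text
time: 14.5
position: [0.5314, 0.1573, 0.2339]
tool_rot: [-3.087, 0.579, 0.0]
ft_force: [-0.5, 0.1, 0.8]
grip_width: 0.008
```

Run:
```python
from h import *
print([ctrl.get_state()[k] for k in("position","ft_force","time")])
c=camera_info("wrist");im=get_image("wrist")[:,:,::-1];cv2.imwrite("pics/w15.png",im)
import pickle;pickle.dump(c,open("w15.pkl","wb"))
s=get_image("scene")[140:215,330:405,::-1]
cv2.imwrite("pics/s15.png",cv2.resize(cv2.convertScaleAbs(s,alpha=1.8,beta=20),None,fx=8,fy=8,interpolation=cv2.INTER_NEAREST))
```

```text
[array([0.53137767, 0.15726572, 0.23387384]), array([-0.52628365,  0.13964532,  0.77228362]), 14.5]
```

View pics/w15.png

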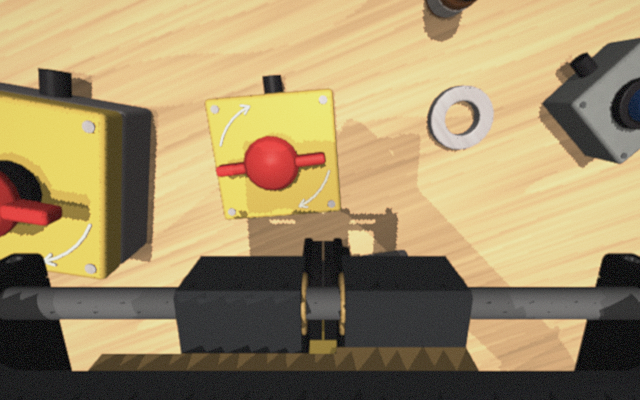

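View pics/s15.png

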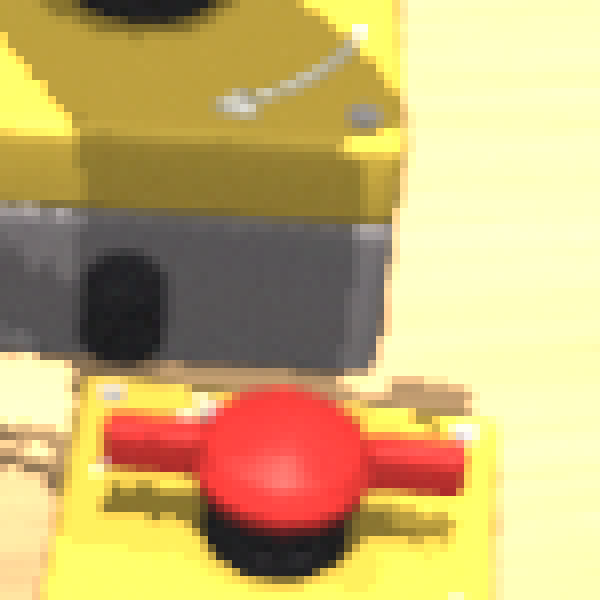

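The wrist view shows the lugs back at the out position (dome (271,163)). The scene crop matches the one before pressing (dome top row 388, lugs level), so it's released. On to the reset button.

Run:
```python
from h import *
rel([((.52,.0,.23),-21.2),((.482,-.157,.17),-21.2),((.482,-.157,.07),-21.2)])
```

```text
yaw -21.25 pos [0.5313 0.1574 0.2337] zaxis [-5.e-04  5.e-04 -1.e+00]
(0.52, 0.0, 0.23) -21.2 t [0.0465, 0.1508, 0.0036] r [-0.0003, 0.0006, -0.0009]
(0.482, -0.157, 0.17) -21.2 t [0.068, 0.3109, 0.0635] r [-0.0003, 0.0006, -0.0009]
(0.482, -0.157, 0.07) -21.2 t [0.0681, 0.311, 0.1635] r [-0.0003, 0.0006, -0.0009]
```

Emit:
carry_out --commands '[{"tx":0.015,"ty":0.05,"tz":0,"rx":0,"ry":0,"rz":0,"jaw":0},{"tx":0.031,"ty":0.1,"tz":0,"rx":0,"ry":0,"rz":0,"jaw":0},{"tx":0.0465,"ty":0.15,"tz":0,"rx":0,"ry":0,"rz":0,"jaw":0},{"tx":0.053,"ty":0.2,"tz":0.01,"rx":0,"ry":0,"rz":0,"jaw":0},{"tx":0.06,"ty":0.25,"tz":0.03,"rx":0,"ry":0,"rz":0,"jaw":0},{"tx":0.068,"ty":0.295,"tz":0.05,"rx":0,"ry":0,"rz":0,"jaw":0},{"tx":0.068,"ty":0.311,"tz":0.064,"rx":0,"ry":0,"rz":0,"jaw":0},{"tx":0.068,"ty":0.311,"tz":0.1,"rx":0,"ry":0,"rz":0,"jaw":0},{"tx":0.068,"ty":0.311,"tz":0.135,"rx":0,"ry":0,"rz":0,"jaw":0},{"tx":0.068,"ty":0.311,"tz":0.135,"rx":0,"ry":0,"rz":0,"jaw":0},{"tx":0.068,"ty":0.311,"tz":0.135,"rx":0,"ry":0,"rz":0,"jaw":0},{"tx":0.068,"ty":0.311,"tz":0.135,"rx":0,"ry":0,"rz":0,"jaw":0}]'

```text
time: 16.1
position: [0.4845, -0.1563, 0.1018]
tool_rot: [-3.087, 0.577, -0.009]
ft_force: [0.1, 0.2, 0.7]
grip_width: 0.001
```

Run:
```python
from h import *
rel([((.482,-.157,.06),-21.2)])
s=get_image("scene")[130:240,160:270,::-1]
cv2.imwrite("pics/s16.png",cv2.resize(cv2.convertScaleAbs(s,alpha=1.8,beta=20),None,fx=5.4,fy=5.4,interpolation=cv2.INTER_CUBIC))
cv2.imwrite("pics/w16.png",get_image("wrist")[:,:,::-1])
```

```text
yaw -21.18 pos [ 0.4845 -0.1563  0.1018] zaxis [ 5.6e-03 -2.0e-04 -1.0e+00]
(0.482, -0.157, 0.06) -21.2 t [-0.0023, 0.0016, 0.0418] r [-0.0018, -0.0053, 0.0003]
```

View pics/s16.png

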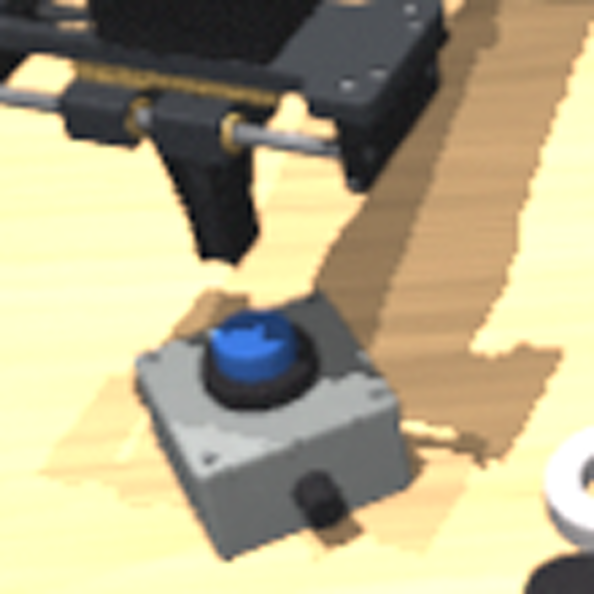

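View pics/w16.png

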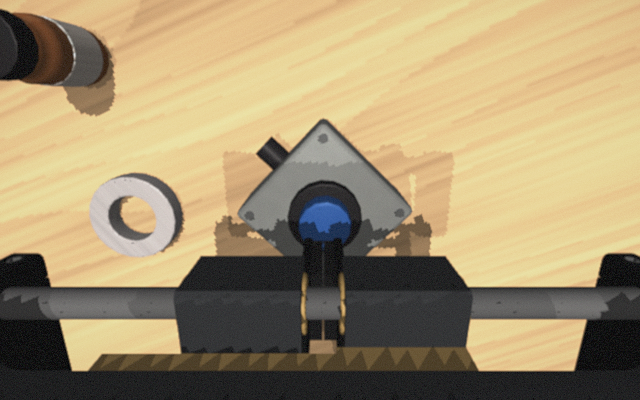

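The finger is aligned with the button: blue centre (325,221), finger column 323. Now down to just above contact.

Emit:
carry_out --commands '[{"tx":-0.002,"ty":0.0015,"tz":0.015,"rx":0,"ry":0,"rz":0,"jaw":0},{"tx":-0.002,"ty":0.0015,"tz":0.03,"rx":0,"ry":0,"rz":0,"jaw":0},{"tx":-0.002,"ty":0.0015,"tz":0.04,"rx":0,"ry":0,"rz":0,"jaw":0},{"tx":-0.002,"ty":0.0015,"tz":0.045,"rx":0,"ry":0,"rz":0,"jaw":0},{"tx":-0.002,"ty":0.0015,"tz":0.047,"rx":0,"ry":0,"rz":0,"jaw":0},{"tx":-0.002,"ty":0.0015,"tz":0.047,"rx":0,"ry":0,"rz":0,"jaw":0},{"tx":-0.002,"ty":0.0015,"tz":0.047,"rx":0,"ry":0,"rz":0,"jaw":0}]'

```text
time: 17.08
position: [0.4811, -0.157, 0.0536]
tool_rot: [-3.087, 0.578, -0.005]
ft_force: [-1.1, 0.7, 1.6]
grip_width: 0.005
```

Light contact, about 1.6 N at TCP z 0.0536. I'll press 8 mm more.

Emit:
carry_out --commands '[{"tx":0,"ty":0,"tz":0.002,"rx":0,"ry":0,"rz":0,"jaw":0},{"tx":0,"ty":0,"tz":0.004,"rx":0,"ry":0,"rz":0,"jaw":0},{"tx":0,"ty":0,"tz":0.006,"rx":0,"ry":0,"rz":0,"jaw":0},{"tx":0,"ty":0,"tz":0.008,"rx":0,"ry":0,"rz":0,"jaw":0},{"tx":0,"ty":0,"tz":0.008,"rx":0,"ry":0,"rz":0,"jaw":0},{"tx":0,"ty":0,"tz":0.008,"rx":0,"ry":0,"rz":0,"jaw":0}]'

```text
time: 17.82
position: [0.4813, -0.1571, 0.0456]
tool_rot: [-3.087, 0.578, -0.005]
ft_force: [-1.3, -0.0, 5.8]
grip_width: 0.004
```

Run:
```python
from h import *
print([ctrl.get_state()[k] for k in("position","ft_force","time")])
s=get_image("scene")[130:240,160:270,::-1]
cv2.imwrite("pics/s17.png",cv2.resize(cv2.convertScaleAbs(s,alpha=1.8,beta=20),None,fx=5.4,fy=5.4,interpolation=cv2.INTER_CUBIC))
```

```text
[array([ 0.48126326, -0.15705709,  0.04562543]), array([-1.28097894e+00, -3.23273994e-03,  5.83405092e+00]), 17.825]
```

View pics/s17.png

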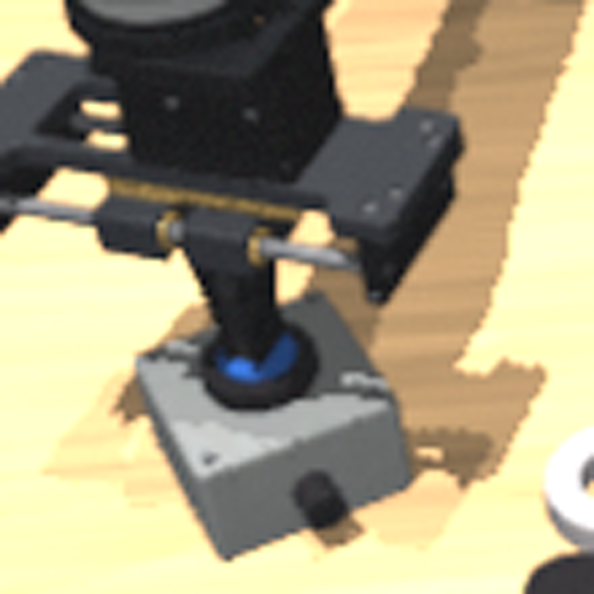

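The button is pressed well in, nearly level with its ring, at about 5 N. Now I'll release and retreat.

Emit:
carry_out --commands '[{"tx":0,"ty":0,"tz":-0.006,"rx":0,"ry":0,"rz":0,"jaw":0},{"tx":0,"ty":0,"tz":-0.015,"rx":0,"ry":0,"rz":0,"jaw":0},{"tx":0,"ty":0,"tz":-0.05,"rx":0,"ry":0,"rz":0,"jaw":0},{"tx":-0.01,"ty":0.02,"tz":-0.1,"rx":0,"ry":0,"rz":0,"jaw":0},{"tx":-0.01,"ty":0.07,"tz":-0.15,"rx":0,"ry":0,"rz":0,"jaw":0},{"tx":-0.01,"ty":0.12,"tz":-0.17,"rx":0,"ry":0,"rz":0,"jaw":0},{"tx":-0.01,"ty":0.15,"tz":-0.17,"rx":0,"ry":0,"rz":0,"jaw":0},{"tx":-0.01,"ty":0.15,"tz":-0.17,"rx":0,"ry":0,"rz":0,"jaw":0},{"tx":-0.01,"ty":0.15,"tz":-0.17,"rx":0,"ry":0,"rz":0,"jaw":0}]'

```text
time: 19.0
position: [0.417, -0.292, 0.2144]
tool_rot: [-3.086, 0.576, -0.003]
ft_force: [1.2, 0.5, 0.2]
grip_width: 0.006
```

Run:
```python
from h import *
print([ctrl.get_state()[k] for k in("position","ft_force","time")])
s=get_image("scene")[:,:,::-1];cv2.imwrite("pics/s18.png",s)
a=cv2.imread("pics/scene0.png")
f=lambda i:cv2.resize(i[165:335,160:420],None,fx=3,fy=1.7)
cv2.imwrite("pics/cmp18.png",np.vstack([f(a),f(s)]))
```

```text
[array([ 0.4169529 , -0.29203654,  0.2144348 ]), array([1.23749176, 0.51930998, 0.21187685]), 19.0]
```

View pics/cmp18.png

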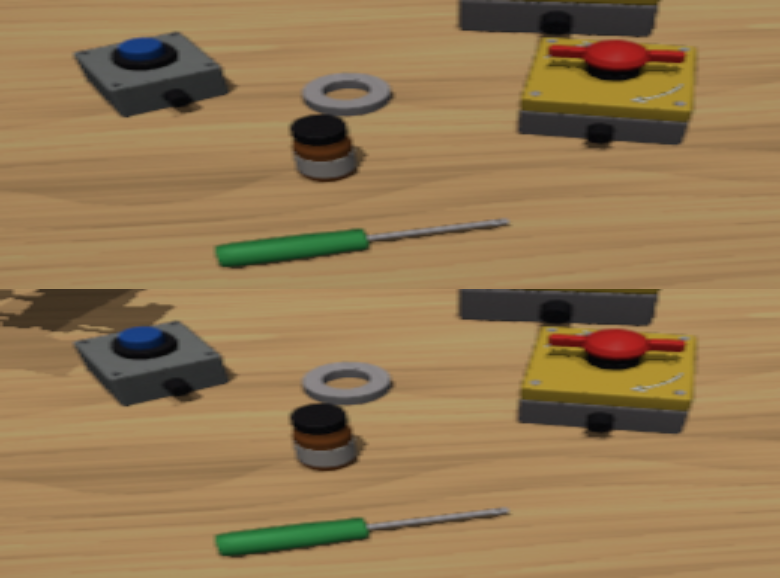

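Before (top) and after (bottom) match: the mushroom and the blue button are both out, and the flange, jar and screwdriver haven't moved. The arm touches nothing. Handing in.

```bash
python3 -c "
from bench import ctrl
print(ctrl.close_job())"
```

```text
the job is handed in; nothing more can be done
None
```

I tested the emergency stop and reset the pump in the order asked, with the jaws shut and nothing gripped, and handed the job in at about 19 s.

- **Press:** I pressed the mushroom about 10.5 mm with roughly 8 N. It snapped round anticlockwise and stayed latched when I let go. The lugs then measured 17.8° in world yaw, close to the 0.6 rad expected.
- **Release:** I pushed lug_b clockwise at about 3 N until the mushroom sprang up. There was also a small sideways force (about 4 N) at the end of the turn. The scene picture afterwards matches the one before pressing.
- **Reset:** I pressed the blue button about 8 mm, reaching 5.8 N, and it came out again.
- **Last checks:** the before and after pictures match, so mushroom and button are out. The flange, jar and screwdriver are where they were, and the arm was clear of everything with no real contact force.

**Disagreement and refused call:** the real fingertip sat about 26 mm above the reported TCP. Force contact and camera pixels agreed on this, so I corrected all heights for it. My first move call was refused for missing keys and moved nothing.

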